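Sweep the stirring bars into the collecting pan

ROBOT

A 6-joint arm with a two-finger parallel gripper is mounted at the origin on a cart in front of the work surface, level with it; the furniture and walls round the work are solid. World frame = base frame: x ahead of the robot, y to its left, z up, the work surface at z = 0. Lengths are in m, angles in rad, forces in N, time in s.
With the tool pointing down it reaches from about 0.3 to 0.875 m from the base axis. Payload 6.4 kg.
Tool frame: the origin (TCP) lies at the very end of the fingers, on their centre line; the grasp point (between the pads) lies 19 mm behind it; z points along the fingers, y is the line along which they close (so a half turn about z gives the same grasp; the last joint's range is limited). The gripper opens to 85 mm and grips with 20 to 120 N. Pads are 22 mm wide; open, the fingers measure 114 mm over their backs; the gripper's body (76 mm by 85 mm) begins 54 mm behind the grasp point. The pads swing forward as they close: fully open they stand 13 mm farther back than shut.
Start: joints at [1.135, 0.181, 1.607, -0, 1.354, -0.206], TCP at [0.131, 0.56, 0.231] pointing down, gripper open.
Joint ranges: [-2.99, 2.99], [-0.89, 2.07], [0.3, 2.58], [-1.14, 4.28], [0, 2.63], [-3.12, 3.12]. Speed limits (rad/s): [2.57, 2.57, 3.01, 3.14, 3.14, 3.14].

INTERFACE

Orientations are given as a unit quaternion [w, x, y, z].
In Python, from bench import * gives the robot as it stands. The module is installed in compiled form; this text tells all that it offers.
- The arm moves only by the tool arm_command, never from a script. Its arguments are lists of equal length, an entry for each row: "dp": the shift along the tool's x, y, z in units of 0.25 m (1.0 is 0.25 m), a list of three; "turn": the turn, a rotation vector about the tool's x, y, z in units of 30 degrees (1.0 is 30 degrees), a list of three; "jaw": the opening, from 0 (shut) to 1 (fully open). A call has 1 to 5 rows; each row is the pose to reach, as a shift and turn from the pose commanded when the call began, along the tool's axes at that moment; what a row does not reach only later rows make up. A row lasts 1/8 s, in which the tool goes at most 62.5 mm and 10.7 degrees, less where a joint would pass 70% of its speed; a pose out of reach is approached as far as the arm can. A call with a number of a shift or a turn outside -1 to 1 is refused whole. A call with a gripper value outside its range is refused whole. The fingers move at their own pace and stop on an object; the grip force is fixed at half the most. Time passes only in rows, so rows that repeat a pose let the fingers close. It gives the time, the measured TCP pose, the force, the opening and the grip force at its end, in the units of the state.
- get_obs(): the state, without advancing time (a new reading comes with each control period).
- camera(name): name is "scene" or "top" or "wrist"; returns the picture (480x640x3 uint8, blue, green, red); there is no depth.
- get_calibration(name): a dict with "camera_matrix" (3x3 intrinsics, pixels), "k1" (the pictures are not rectified: a ray, as slopes to the right and down, at radius r is drawn at 1 + k1 r^2 times it, then the intrinsics apply), "R" (3x3) and "t" (3): a world point X has camera coordinates R X + t; the wrist camera has in their place "mount" (4x4, takes a point from camera to tool coordinates, whose origin is the TCP and whose axes are the flange's). Camera axes: x right, y down, z forward; pixel columns grow to the right and rows downward; lengths in m; the calibration is good to about 2 mm. A picture is of the moment at which its call begins: read the wrist's pose just before it. get_calibration takes no time and is no camera call.
- hand_in(): hands the job in; it is judged then, once.
The state is a dict: "time_s": time; "q": joint angles; "dq": joint speeds; "joint_efforts": joint torques, N m; "eef_pos": TCP position; "eef_rot": TCP orientation; "wrist_force": force on the tool from outside, world axes, zero at the start; "torque": the same for the moment, N m; "opening": opening from 0.0 (shut) to 1.0 (fully open); "grasp_force": force on a finger pad.
Only numpy, scipy, OpenCV 4.12 (cv2) and the standard library are available. Lean on these libraries where they do the work, as an engineer would, in place of code of your own. Each camera call takes 0.05 s, during which the arm holds its last target. There are 200 camera calls.

TASK

Sweep the three white stirring bars that lie about the worktop into the open-fronted sheet-metal pan, pushing them along with your fingertips through its open front until each lies wholly inside, past the sloping front lip. Only push them: do not pick any of them up. Leave the two brass weights standing among them, and the stopwatch, where they are, and move clear at the end.

Things in the scene. Friction and masses are not known exactly. Their poses are not given: they have to be found in the camera images.
- bar_1: white plastic magnetic stirring bar, loose, an eight-sided rod 51 mm long and 13 mm across the flats with a thin low ring round its middle, about 20 g. Lies flat, slides easily, hardly rolls; push it low, tips under about 5 mm up, since higher ones ride onto it. Origin at its centre (6.5 mm above the worktop), x along its length. All three bars are alike.
- bar_2: white plastic magnetic stirring bar, loose, an eight-sided rod 51 mm long and 13 mm across the flats with a thin low ring round its middle, about 20 g. Lies flat, slides easily, hardly rolls; push it low, tips under about 5 mm up, since higher ones ride onto it. Origin at its centre (6.5 mm above the worktop), x along its length. All three bars are alike.
- bar_3: white plastic magnetic stirring bar, loose, an eight-sided rod 51 mm long and 13 mm across the flats with a thin low ring round its middle, about 20 g. Lies flat, slides easily, hardly rolls; push it low, tips under about 5 mm up, since higher ones ride onto it. Origin at its centre (6.5 mm above the worktop), x along its length. All three bars are alike.
- pan: low sheet-metal pan fixed to the worktop, 130 mm deep (x) by 224 mm wide (y), open above and at its -x front, which faces about world -y. Origin: centre of the underside. Floor 1.5 mm thick; its first 20 mm from the front edge ramp up from the worktop, so bars slide in. Back and side walls 2 mm thick, 24 mm high (10 to 24 mm along the ramp). A flat tab sticks out 60 mm behind, 21 mm up.
- pan_mouth (a point): middle of the pan's front edge, at worktop level; axes as the pan's. Fixed bottles and a flask, up to 200 mm high, stand behind the work at x over 0.79 m.
- weight_a: brass calibration weight standing on the worktop among the bars, a round body with a knob on top, 25 mm across and 37 mm high, 100 g; origin at the centre of its underside, z up. Must stay where it is.
- weight_b: smaller brass calibration weight of the same shape, 21 mm across and 31 mm high, 50 g; origin at the centre of its underside, z up. Must stay where it is.
- stopwatch: pale bench stopwatch lying to the right of the work, 70 x 62 x 22 mm, loose; origin at the centre of its underside. Must stay where it is.
Mind the look-alikes: they are no part of the job. What is shaped like the bar_2 but purple is not meant.

How it is judged:
At the end, for the whole second after the job is handed in: The centre of each bar is between the pan's side and back walls and at least 26 mm behind its front edge, less than 26 mm high and at rest; the weights stand upright (within 0.2 rad) within 15 mm of where they were, and the stopwatch is within 30 mm of where it was (x of bar_1 in the frame of pan between -0.039 and 0.066 m and y of bar_1 in the frame of pan between -0.112 and 0.112 m and height (world z) of each of bar_1, bar_2, bar_3 below 0.026 m and linear speed of each of bar_1, bar_2, bar_3 below 0.02 m/s and x of bar_2 in the frame of pan between -0.039 and 0.066 m and y of bar_2 in the frame of pan between -0.112 and 0.112 m and x of bar_3 in the frame of pan between -0.039 and 0.066 m and y of bar_3 in the frame of pan between -0.112 and 0.112 m and distance of each of weight_a, weight_b from where it was at the start of the episode below 0.015 m and angle between each of weight_a, weight_b's own z axis and vertical below 0.2 rad and distance of stopwatch from where it was at the start of the episode below 0.03 m); the robot touches nothing.
It fails at once if a stirring bar is lifted (its centre more than 26 mm above the worktop) (height (world z) of any of bar_1, bar_2, bar_3 above 0.026 m).
It fails at once if a brass weight is knocked over or pushed more than 15 mm (distance of any of weight_a, weight_b from where it was at the start of the episode above 0.015 m or angle between any of weight_a, weight_b's own z axis and vertical above 0.5 rad).
It also fails if it takes over 64 s, if anything falls off the work surface, if the arm or the gripper's body presses on something with over 40 N, if the wrist force passes 120 N, or if a joint passes its speed limit or range.

## Working session

There is one attempt and no reset: what is moved stays moved. The work goes in short steps, Python scripts to look and compute and a tool call to move; the robot and the scene stay as the last step left them, time stands still between calls to the robot, and variables do not carry over. Pictures are saved under pics/ and viewed, at most 10 in all, crops included, and the job is handed in when it is done.

Besides the shell and the picture viewer there is one more tool, called after "Call:" by a JSON object that holds its "method" and its "body", one argument or row to a line. arm_command: Moves the arm, as the interface text tells. Its arguments: {"type":"object","properties":{"dp":{"type":"array"},"turn":{"type":"array"},"jaw":{"type":"array"}},"required":["dp","turn","jaw"]}

```bash
mkdir -p pics
python3 - <<'E'
from bench import *
import cv2
o=get_obs();print(o)
for n in("top","scene"):
    cv2.imwrite(f"pics/{n}0.png",camera(n));c=get_calibration(n);print(n,c)
print(get_calibration("wrist"))
E
```

```text
{'time_s': 0.0, 'q': array([ 1.13469297e+00,  1.81542008e-01,  1.60800998e+00, -2.76288347e-05,
        1.35378688e+00, -2.06278897e-01]), 'dq': array([-0.00093264, -0.0006475 , -0.0010179 ,  0.00100019, -0.0013111 ,
       -0.00073031]), 'joint_efforts': array([-4.12118179e-04, -4.44865251e+01, -3.51334226e+01, -1.79168856e-04,
        9.04074346e-03, -1.82702058e-05]), 'eef_pos': array([0.13073056, 0.55937537, 0.23038265]), 'eef_rot': array([-2.62838990e-04,  1.14656489e-01,  9.93404815e-01, -8.32713733e-04]), 'wrist_force': array([-0.34099981,  0.09565388,  0.42069631]), 'torque': array([-0.00538885,  0.0190869 ,  0.09825408]), 'grasp_force': 0.0, 'opening': 1.000765028759748}
top {'camera_matrix': array([[465.01096218,   0.        , 321.09356747],
       [  0.        , 465.01096218, 237.01535592],
       [  0.        ,   0.        ,   1.        ]]), 'k1': 0.017969815267894707, 'R': array([[-0.02245687, -0.9996323 ,  0.01519712],
       [-0.99598437,  0.02105202, -0.08701695],
       [ 0.08666502, -0.01709022, -0.99609091]]), 't': array([-0.09636322,  0.54850792,  0.880304  ])}
sc
[... 260 characters left out ...]
    [ 0.42514411,  0.52462003, -0.73758139],
       [-0.44057475, -0.59189588, -0.67494679]]), 't': array([ 0.48691325, -0.14272119,  1.35668208])}
{'camera_matrix': array([[360.91382558,   0.        , 318.86138684],
       [  0.        , 360.91382558, 236.88595557],
       [  0.        ,   0.        ,   1.        ]]), 'k1': 0.0023821675945549466, 'mount': array([[ 6.00003935e-04, -9.44604781e-01, -3.28209458e-01,
         8.45401930e-02],
       [ 9.99999292e-01,  2.29454565e-04,  1.16772878e-03,
         8.14574534e-04],
       [-1.02773303e-03, -3.28209926e-01,  9.44604249e-01,
        -1.40950571e-01],
       [ 0.00000000e+00,  0.00000000e+00,  0.00000000e+00,
         1.00000000e+00]])}
```

View pics/top0.png

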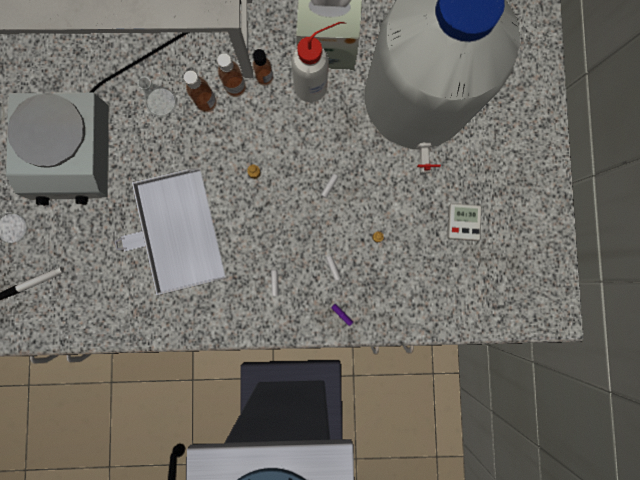

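View pics/scene0.png

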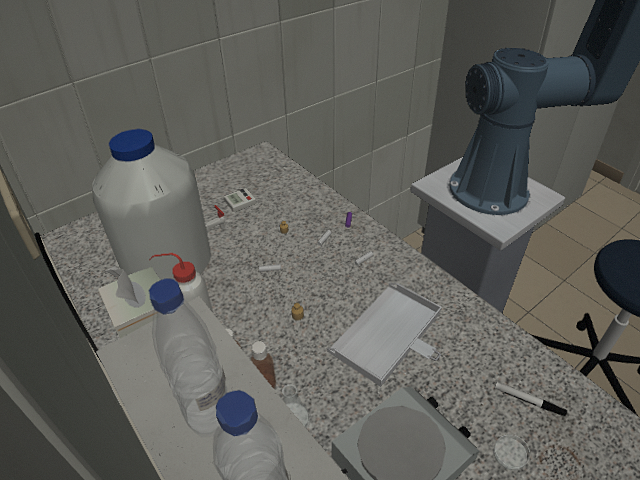

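The top view shows the bars near (329,185), (333,265) and (275,283), the weights at (254,171) and (378,237), and the pan's front edge from (203,172) to (224,277). The purple look-alike is at (342,314). Next I'll zoom in.

```bash
cat > h.py <<'E'
import numpy as np,cv2
from bench import *
def ray(n,p,cal=None,pose=None):
    c=get_calibration(n);K=c["camera_matrix"];d=(np.array(p,float)-K[:2,2])/[K[0,0],K[1,1]]
    u=d.copy()
    for _ in range(20):u=d/(1+c["k1"]*(u@u))
    v=np.array([*u,1])
    if n=="wrist":
        M=c["mount"];pos,q=pose;w,x,y,z=q
        from scipy.spatial.transform import Rotation as R
        Rt=R.from_quat([x,y,z,w]).as_matrix()
        return pos+Rt@M[:3,3],Rt@M[:3,:3]@v
    return -c["R"].T@c["t"],c["R"].T@v
def at(n,p,z,pose=None):
    o,v=ray(n,p,pose=pose);return o+v*(z-o[2])/v[2]
def tri(n1,p1,n2,p2):
    a,u=ray(n1,p1);b,v=ray(n2,p2);s=np.linalg.lstsq(np.c_[u,-v],b-a,rcond=None)[0]
    A=a+s[0]*u;B=b+s[1]*v;return (A+B)/2,np.linalg.norm(A-B)
E
python3 - <<'E'
import cv2
im=cv2.imread("pics/top0.png")
a=cv2.resize(im[150:330,125:395],None,fx=2.9,fy=2.9,interpolation=cv2.INTER_CUBIC)
cv2.imwrite("pics/top0c.png",a)
im=cv2.imread("pics/scene0.png")
a=cv2.resize(im[180:390,220:450],None,fx=2.8,fy=2.8,interpolation=cv2.INTER_CUBIC)
cv2.imwrite("pics/sc0c.png",a)
E
```

```text
(no output)
```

View pics/top0c.png

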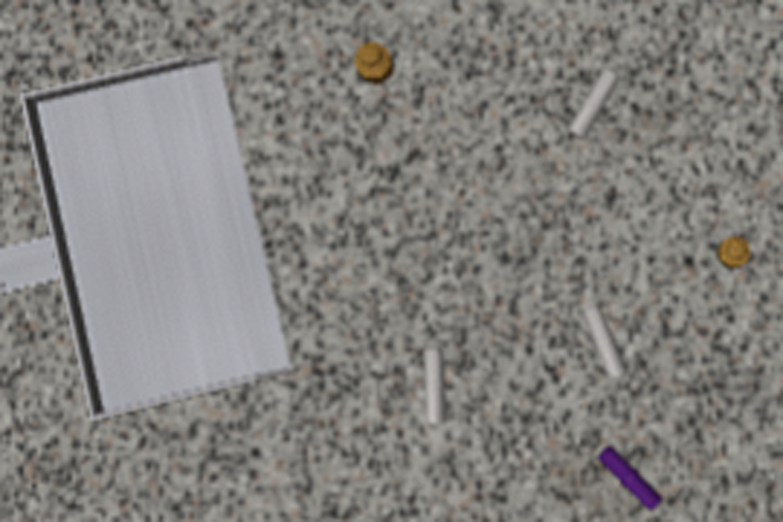

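View pics/sc0c.png

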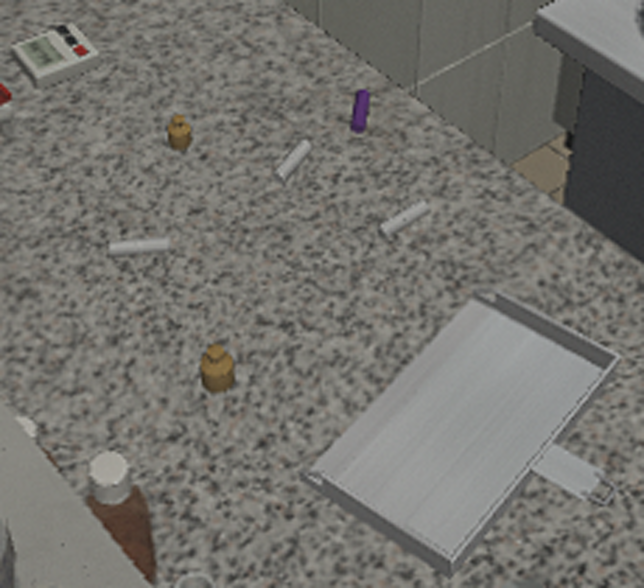

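Crop pixels. Top: bars (612,73)-(576,132), (588,304)-(617,375) and (432,350)-(434,421), weights (373,61) and (734,251), pan front corners (218,62) and (290,368). Scene: bar centres (139,246), (293,160) and (405,217).

Run:
```python
from h import *
np.set_printoptions(precision=4,suppress=True)
T=lambda x,y:((x+.5)/2.9+125-.5,(y+.5)/2.9+150-.5)
S=lambda x,y:((x+.5)/2.8+220-.5,(y+.5)/2.8+180-.5)
for n,a,b,s in(("bA",(612,73),(576,132),(139,246)),("bB",(588,304),(617,375),(293,160)),("bC",(432,350),(434,421),(405,217))):
    c=((a[0]+b[0])/2,(a[1]+b[1])/2)
    A=at("top",T(*a),.0065);B=at("top",T(*b),.0065)
    print(n,A[:2],B[:2],(A+B)[:2]/2,np.linalg.norm(A-B),"tri",*tri("top",T(*c),"scene",S(*s)))
for n,p,s in(("wA",(373,61),(215,352)),("wB",(734,251),(180,120))):
    print(n,at("top",T(*p),.033)[:2],"tri",*tri("top",T(*p),"scene",S(*s)))
for n,p,z in(("frontL",(218,62),.01),("frontR",(290,368),.01),("backL",(24,96),.024),("backR",(95,416),.024),("purple",(630,478),.0065)):print(n,at("top",T(*p),z)[:2])
print("sw",at("top",(465,222),.022))
```

```text
bA [ 0.6726 -0.1408] [ 0.6317 -0.1149] [ 0.6522 -0.1278] 0.04834628729752785 tri [ 0.6515 -0.1272  0.0055] 0.0019370025579089662
bB [ 0.5129 -0.1204] [ 0.4642 -0.1389] [ 0.4885 -0.1297] 0.05209617807885922 tri [ 0.4872 -0.1286  0.0076] 0.0032606587796785527
bC [ 0.4839 -0.0137] [ 0.436  -0.0144] [ 0.46  -0.014] 0.04789182240452296 tri [ 0.4586 -0.0129  0.0074] 0.0035726254580335823
wA [0.6779 0.0209] tri [0.6792 0.0214 0.0279] 0.000328359284424032
wB [ 0.5448 -0.2177] tri [ 0.5445 -0.2179  0.0259] 0.002164079713994616
frontL [0.6845 0.1299]
frontR [0.4739 0.0817]
backL [0.6602 0.256 ]
backR [0.4453 0.2071]
purple [ 0.3948 -0.1459]
sw [ 0.5701 -0.3915  0.022 ]
```

```bash
cat > plan.py <<'E'
import numpy as np,sys
from h import get_obs
from scipy.spatial.transform import Rotation as R
def cur():
    o=get_obs();w,x,y,z=o["eef_rot"];r=R.from_quat([x,y,z,w]);X=r.as_matrix()[:,0]
    tilt=np.degrees(np.arccos(-r.as_matrix()[2,2]))
    return np.array([*o["eef_pos"],np.degrees(np.arctan2(X[1],X[0]))]),tilt,o
def rows(wps,jaw):
    """wps: (x,y,z,yaw_deg,mm_per_row); prints calls; tool z kept down"""
    c,t,o=cur();print("now",c.round(4),"tilt",round(t,2),"t",o["time_s"],"F",o["wrist_force"].round(1),"open",round(o["opening"],3))
    P=[];a=c
    for *w,s in wps:
        w=np.array(w,float);n=int(np.ceil(max(np.linalg.norm(w[:3]-a[:3])*1000/s,abs(w[3]-a[3])/8,1)))
        P+=[a+(w-a)*k/n for k in range(1,n+1)];a=w
    for i in range(0,len(P),5):
        g=P[i:i+5];y=np.radians(c[3]);X=np.array([np.cos(y),np.sin(y)]);Y=np.array([np.sin(y),-np.cos(y)])
        dp=[];tu=[]
        for p in g:
            d=p-c;dp.append([float(v) for v in np.round([d[:2]@X/.25,d[:2]@Y/.25,-d[2]/.25],3)]);tu.append([0,0,float(round(-d[3]/30,3))])
        print("dp",dp,"turn",tu)
        q=dp[-1];c=np.array([*(c[:2]+.25*(q[0]*X+q[1]*Y)),c[2]-.25*q[2],c[3]-30*tu[-1][2]])
def arc(x,y,a0,a1,Rr,z,s,n=4):
    sg=np.sign(a1-a0);f=lambda a:np.radians(a)
    return [(x+sg*Rr*(np.sin(f(a))-np.sin(f(a0))),y+sg*Rr*(np.cos(f(a0))-np.cos(f(a))),z,a,s) for a in np.linspace(a0,a1,n+1)[1:]]
E
python3 -c "
from plan import *
rows([(.438,-.053,.08,61,55)],.24)"
```

```text
now [1.307000e-01 5.594000e-01 2.305000e-01 1.668339e+02] tilt 0.09 t 0.1 F [0.4 0.2 0.1] open 1.002
dp [[-0.125, -0.15, 0.043], [-0.251, -0.301, 0.086], [-0.376, -0.451, 0.129], [-0.501, -0.602, 0.172], [-0.627, -0.752, 0.215]] turn [[0, 0, 0.252], [0, 0, 0.504], [0, 0, 0.756], [0, 0, 1.008], [0, 0, 1.26]]
dp [[-0.191, -0.042, 0.043], [-0.382, -0.084, 0.086], [-0.573, -0.126, 0.129], [-0.765, -0.168, 0.172], [-0.956, -0.21, 0.215]] turn [[0, 0, 0.252], [0, 0, 0.504], [0, 0, 0.756], [0, 0, 1.008], [0, 0, 1.26]]
dp [[-0.177, 0.084, 0.043], [-0.354, 0.168, 0.086], [-0.53, 0.252, 0.129], [-0.707, 0.336, 0.172]] turn [[0, 0, 0.252], [0, 0, 0.504], [0, 0, 0.756], [0, 0, 1.008]]
```

```bash
sed -i 's#)/8,1#)/6,1#' plan.py; python3 -c "
from plan import *
rows([(.438,-.053,.08,61,55)],.24)"
```

```text
now [1.307000e-01 5.594000e-01 2.305000e-01 1.668339e+02] tilt 0.09 t 0.1 F [0.4 0.2 0.1] open 1.002
dp [[-0.097, -0.117, 0.033], [-0.195, -0.234, 0.067], [-0.292, -0.351, 0.1], [-0.39, -0.468, 0.134], [-0.487, -0.585, 0.167]] turn [[0, 0, 0.196], [0, 0, 0.392], [0, 0, 0.588], [0, 0, 0.784], [0, 0, 0.98]]
dp [[-0.143, -0.054, 0.034], [-0.285, -0.108, 0.067], [-0.427, -0.162, 0.101], [-0.57, -0.216, 0.134], [-0.712, -0.27, 0.167]] turn [[0, 0, 0.196], [0, 0, 0.392], [0, 0, 0.588], [0, 0, 0.784], [0, 0, 0.98]]
dp [[-0.151, 0.023, 0.034], [-0.301, 0.046, 0.067], [-0.452, 0.068, 0.101], [-0.602, 0.091, 0.134], [-0.753, 0.114, 0.168]] turn [[0, 0, 0.196], [0, 0, 0.392], [0, 0, 0.588], [0, 0, 0.784], [0, 0, 0.98]]
dp [[-0.12, 0.094, 0.033], [-0.24, 0.187, 0.066], [-0.36, 0.281, 0.1]] turn [[0, 0, 0.196], [0, 0, 0.392], [0, 0, 0.588]]
```

Call:
{"method": "arm_command", "body": {
  "dp": [
    [-0.1,-0.12,0.03],
    [-0.2,-0.23,0.07],
    [-0.29,-0.35,0.1],
    [-0.39,-0.47,0.13],
    [-0.49,-0.58,0.17]
  ],
  "turn": [
    [0,0,0.2],
    [0,0,0.4],
    [0,0,0.6],
    [0,0,0.8],
    [0,0,0.98]
  ],
  "jaw": [0.24,0.24,0.24,0.24,0.24]
}}

```text
time_s: 0.72
eef_pos: [0.2174, 0.3896, 0.1884]
eef_rot: [0.0, 0.364, 0.931, -0.0]
wrist_force: [0.8, 0.3, -0.4]
opening: 0.238
grasp_force: 0.0
```

Call:
{"method": "arm_command", "body": {
  "dp": [
    [-0.14,-0.05,0.03],
    [-0.28,-0.11,0.07],
    [-0.43,-0.16,0.1],
    [-0.57,-0.22,0.13],
    [-0.71,-0.27,0.17]
  ],
  "turn": [
    [0,0,0.2],
    [0,0,0.4],
    [0,0,0.6],
    [0,0,0.8],
    [0,0,0.98]
  ],
  "jaw": [0.24,0.24,0.24,0.24,0.24]
}}

```text
time_s: 1.35
eef_pos: [0.3025, 0.2199, 0.146]
eef_rot: [0.0, 0.589, 0.808, 0.0]
wrist_force: [0.9, 0.2, -0.5]
opening: 0.24
grasp_force: 0.0
```

Call:
{"method": "arm_command", "body": {
  "dp": [
    [-0.15,0.02,0.03],
    [-0.3,0.05,0.07],
    [-0.45,0.07,0.1],
    [-0.6,0.09,0.13],
    [-0.75,0.11,0.16]
  ],
  "turn": [
    [0,0,0.2],
    [0,0,0.4],
    [0,0,0.6],
    [0,0,0.8],
    [0,0,0.98]
  ],
  "jaw": [0.24,0.24,0.24,0.24,0.24]
}}

```text
time_s: 1.98
eef_pos: [0.3867, 0.0501, 0.1059]
eef_rot: [-0.0, 0.775, 0.632, -0.0]
wrist_force: [0.3, -0.1, 0.4]
opening: 0.237
grasp_force: 0.0
```

Call:
{"method": "arm_command", "body": {
  "dp": [
    [-0.12,0.09,0.03],
    [-0.24,0.19,0.07],
    [-0.36,0.28,0.1],
    [-0.36,0.28,0.1],
    [-0.36,0.28,0.1]
  ],
  "turn": [
    [0,0,0.2],
    [0,0,0.4],
    [0,0,0.59],
    [0,0,0.59],
    [0,0,0.59]
  ],
  "jaw": [0.24,0.24,0.24,0.24,0.24]
}}

```text
time_s: 2.6
eef_pos: [0.4366, -0.0502, 0.0809]
eef_rot: [-0.001, 0.862, 0.507, -0.0]
wrist_force: [-0.5, -0.5, -0.5]
opening: 0.241
grasp_force: 0.0
```

```bash
python3 -c "
from plan import *
from h import *
cv2.imwrite('pics/w1.png',camera('wrist'))
rows([(.438,-.053,.004,61,30)],.24)"
```

```text
now [ 4.36600e-01 -5.00000e-02  8.11000e-02  6.10003e+01] tilt 0.07 t 2.65 F [ 0.1 -0.3 -0.3] open 0.243
dp [[-0.003, 0.004, 0.103], [-0.005, 0.007, 0.206], [-0.008, 0.011, 0.308]] turn [[0, 0, 0.0], [0, 0, 0.0], [0, 0, 0.0]]
```

View pics/w1.png

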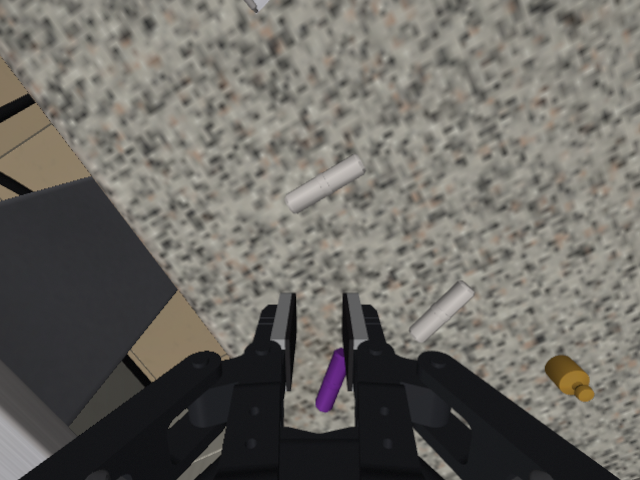

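The wrist view shows bar C at about (326,184), with ends (292,207) and (362,161). Bar B is at (442,311) and weight_b's base near (563,368). The fingertips are at (287,293) and (350,293).

```bash
python3 -c "
from plan import *
from h import *
o=get_obs();ps=(o['eef_pos'],o['eef_rot'])
for p in((326,184),(292,207),(362,161),(442,311),(416,334),(469,289)):print(p,at('wrist',p,.0065,ps).round(4))
print('tips',at('wrist',(287,293),o['eef_pos'][2],ps),at('wrist',(350,293),o['eef_pos'][2],ps))
"
```

```text
(326, 184) [ 0.4618 -0.013   0.0065]
(292, 207) [ 0.4367 -0.0154  0.0065]
(362, 161) [ 0.4869 -0.0113  0.0065]
(442, 311) [ 0.4891 -0.1274  0.0065]
(416, 334) [ 0.4663 -0.1356  0.0065]
(469, 289) [ 0.5113 -0.1207  0.0065]
tips [ 0.4294985  -0.0337989   0.08107007] [ 0.45355764 -0.04711044  0.08107007]
```

Call:
{"method": "arm_command", "body": {
  "dp": [
    [0,0.01,0.1],
    [-0.005,0.01,0.2],
    [-0.01,0.01,0.28],
    [-0.01,0.01,0.3],
    [-0.01,0.01,0.305]
  ],
  "turn": [
    [0,0,0],
    [0,0,0],
    [0,0,0],
    [0,0,0],
    [0,0,0]
  ],
  "jaw": [0.24,0.24,0.24,0.24,0.24]
}}

```text
time_s: 3.28
eef_pos: [0.4383, -0.0536, 0.0054]
eef_rot: [0.0, 0.862, 0.508, 0.0]
wrist_force: [0.2, 0.3, -0.3]
opening: 0.238
grasp_force: 0.0
```

```bash
cat >> plan.py <<'E'
def bar(w,off=.0175):
    return [(x-off*np.cos(np.radians(a)),y-off*np.sin(np.radians(a)),z,a,s) for x,y,z,a,s in w]
def fwd(w,d,s):
    x,y,z,a,_=w[-1];return w+[(x+d*np.cos(np.radians(a)),y+d*np.sin(np.radians(a)),z,a,s)]
E
python3 -c "
from plan import *
w=[(.507,.069,.0035,61,15)]
w+=arc(.507,.069,61,102,.115,.0035,15,6)
rows(bar(fwd(w,.035,14)),.24)"
```

```text
now [ 4.38300e-01 -5.36000e-02  5.40000e-03  6.09983e+01] tilt 0.01 t 3.275 F [ 0.2  0.3 -0.3] open 0.238
dp [[0.055, 0.0, 0.001], [0.109, 0.001, 0.002], [0.164, 0.001, 0.002], [0.219, 0.001, 0.003], [0.273, 0.001, 0.004]] turn [[0, 0, -0.0], [0, 0, -0.0], [0, 0, -0.0], [0, 0, -0.0], [0, 0, -0.0]]
dp [[0.055, 0.001, 0.001], [0.11, 0.001, 0.002], [0.164, 0.001, 0.003], [0.219, 0.001, 0.003], [0.247, 0.004, 0.003]] turn [[0, 0, -0.0], [0, 0, -0.0], [0, 0, -0.0], [0, 0, -0.0], [0, 0, -0.114]]
dp [[0.027, 0.004, 0.0], [0.055, 0.005, 0.0], [0.083, 0.006, 0.0], [0.11, 0.003, 0.0], [0.138, 0.001, 0.0]] turn [[0, 0, -0.114], [0, 0, -0.228], [0, 0, -0.342], [0, 0, -0.455], [0, 0, -0.569]]
dp [[0.027, 0.002, 0.0], [0.055, 0.005, 0.0], [0.083, 0.004, 0.0], [0.111, 0.003, 0.0], [0.138, -0.001, 0.0]] turn [[0, 0, -0.114], [0, 0, -0.228], [0, 0, -0.342], [0, 0, -0.456], [0, 0, -0.57]]
dp [[0.027, 0.004, 0.0], [0.074, 0.002, 0.0], [0.12, -0.001, 0.0], [0.167, -0.004, 0.0]] turn [[0, 0, -0.114], [0, 0, -0.114], [0, 0, -0.114], [0, 0, -0.114]]
```

Call:
{"method": "arm_command", "body": {
  "dp": [
    [0.055,0,0.008],
    [0.11,0,0.008],
    [0.165,0,0.008],
    [0.22,0,0.008],
    [0.275,0,0.008]
  ],
  "turn": [
    [0,0,0],
    [0,0,0],
    [0,0,0],
    [0,0,0],
    [0,0,0]
  ],
  "jaw": [0.24,0.24,0.24,0.24,0.24]
}}

```text
time_s: 3.9
eef_pos: [0.4723, 0.0069, 0.0031]
eef_rot: [0.0, 0.862, 0.507, 0.0]
wrist_force: [-0.4, 0.4, 0.4]
opening: 0.242
grasp_force: 0.1
```

Call:
{"method": "arm_command", "body": {
  "dp": [
    [0.055,0,0],
    [0.11,0,0],
    [0.165,0,0],
    [0.22,0,0],
    [0.247,0.003,0]
  ],
  "turn": [
    [0,0,0],
    [0,0,0],
    [0,0,0],
    [0,0,0],
    [0,0,-0.115]
  ],
  "jaw": [0.24,0.24,0.24,0.24,0.24]
}}

```text
time_s: 4.53
eef_pos: [0.5029, 0.0605, 0.003]
eef_rot: [0.0, 0.846, 0.534, 0.0]
wrist_force: [-0.5, -1.0, -0.0]
opening: 0.239
grasp_force: 0.1
```

Call:
{"method": "arm_command", "body": {
  "dp": [
    [0.027,0.004,0],
    [0.055,0.005,0],
    [0.083,0.005,0],
    [0.11,0.004,0],
    [0.138,0.001,0]
  ],
  "turn": [
    [0,0,-0.115],
    [0,0,-0.23],
    [0,0,-0.34],
    [0,0,-0.455],
    [0,0,-0.57]
  ],
  "jaw": [0.24,0.24,0.24,0.24,0.24]
}}

```text
time_s: 5.15
eef_pos: [0.5178, 0.0911, 0.003]
eef_rot: [-0.0, 0.757, 0.653, -0.0]
wrist_force: [-0.3, -0.4, 0.7]
opening: 0.24
grasp_force: 0.1
```

Call:
{"method": "arm_command", "body": {
  "dp": [
    [0.027,0.003,0],
    [0.055,0.005,0],
    [0.083,0.004,0],
    [0.11,0.003,0],
    [0.138,0,0]
  ],
  "turn": [
    [0,0,-0.115],
    [0,0,-0.23],
    [0,0,-0.34],
    [0,0,-0.455],
    [0,0,-0.57]
  ],
  "jaw": [0.24,0.24,0.24,0.24,0.24]
}}

```text
time_s: 5.78
eef_pos: [0.5228, 0.1253, 0.003]
eef_rot: [-0.0, 0.652, 0.759, -0.0]
wrist_force: [0.3, -0.1, -0.2]
opening: 0.239
grasp_force: 0.0
```

Call:
{"method": "arm_command", "body": {
  "dp": [
    [0.027,0.004,0],
    [0.074,0.002,0],
    [0.12,0,0],
    [0.167,-0.004,0],
    [0.167,-0.004,0]
  ],
  "turn": [
    [0,0,-0.115],
    [0,0,-0.115],
    [0,0,-0.115],
    [0,0,-0.115],
    [0,0,-0.115]
  ],
  "jaw": [0.24,0.24,0.24,0.24,0.24]
}}

```text
time_s: 6.4
eef_pos: [0.5149, 0.1668, 0.003]
eef_rot: [-0.0, 0.629, 0.778, -0.0]
wrist_force: [-0.2, 0.2, -0.3]
opening: 0.242
grasp_force: 0.0
```

```bash
python3 -c "
from plan import *
from h import *
cv2.imwrite('pics/w2.png',camera('wrist'))
hx,hy=np.cos(np.radians(79)),np.sin(np.radians(79))
rows([(.52,.14,.015,102,15),(.525,.1,.06,100,40),(.489-.06*hx,-.129-.06*hy,.06,79,50),(.489-.06*hx,-.129-.06*hy,.0035,79,28)],.24)"
```

```text
now [5.15200e-01 1.66300e-01 3.00000e-03 1.02083e+02] tilt 0.01 t 6.45 F [-0.5 -0.2  0. ] open 0.243
dp [[-0.053, -0.002, -0.024], [-0.107, -0.003, -0.048], [-0.187, -0.01, -0.138], [-0.268, -0.017, -0.228], [-0.449, -0.088, -0.228]] turn [[0, 0, 0.001], [0, 0, 0.003], [0, 0, 0.036], [0, 0, 0.069], [0, 0, 0.186]]
dp [[-0.187, -0.053, 0.0], [-0.374, -0.107, 0.0], [-0.561, -0.16, 0.0], [-0.748, -0.213, 0.0], [-0.935, -0.266, 0.0]] turn [[0, 0, 0.117], [0, 0, 0.233], [0, 0, 0.35], [0, 0, 0.467], [0, 0, 0.583]]
dp [[-0.0, -0.0, 0.075], [-0.0, -0.0, 0.151], [-0.0, -0.0, 0.226]] turn [[0, 0, 0.0], [0, 0, 0.0], [0, 0, 0.0]]
```

View pics/w2.png

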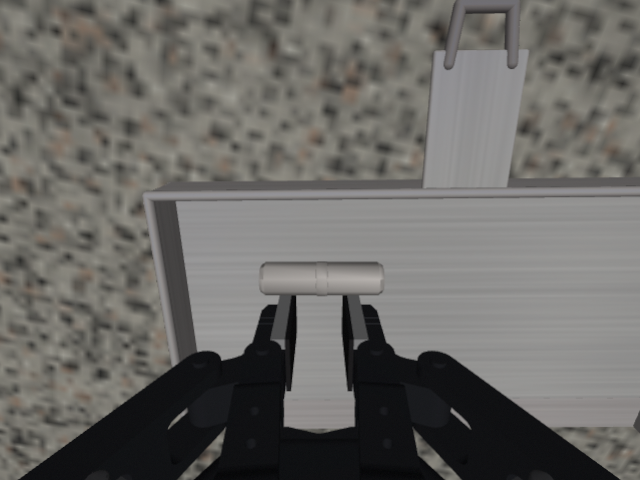

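Bar C sits at (322,278), flush with the fingers, deep in the pan and well clear of the left wall. Next is bar B.

Call:
{"method": "arm_command", "body": {
  "dp": [
    [-0.055,0,-0.024],
    [-0.11,0,-0.05],
    [-0.19,-0.01,-0.14],
    [-0.27,-0.02,-0.23],
    [-0.45,-0.09,-0.23]
  ],
  "turn": [
    [0,0,0],
    [0,0,0],
    [0,0,0.035],
    [0,0,0.07],
    [0,0,0.185]
  ],
  "jaw": [0.24,0.24,0.24,0.24,0.24]
}}

```text
time_s: 7.08
eef_pos: [0.5195, 0.0494, 0.0634]
eef_rot: [0.002, 0.666, 0.746, 0.002]
wrist_force: [1.5, -0.4, 0.1]
opening: 0.241
grasp_force: 0.0
```

Call:
{"method": "arm_command", "body": {
  "dp": [
    [-0.19,-0.05,0],
    [-0.37,-0.11,0],
    [-0.56,-0.16,0],
    [-0.75,-0.21,0],
    [-0.935,-0.265,0]
  ],
  "turn": [
    [0,0,0.12],
    [0,0,0.23],
    [0,0,0.35],
    [0,0,0.47],
    [0,0,0.585]
  ],
  "jaw": [0.24,0.24,0.24,0.24,0.24]
}}

```text
time_s: 7.7
eef_pos: [0.4769, -0.1919, 0.0614]
eef_rot: [0.001, 0.773, 0.634, 0.0]
wrist_force: [-0.3, 0.4, 0.1]
opening: 0.24
grasp_force: 0.0
```

Call:
{"method": "arm_command", "body": {
  "dp": [
    [0,0,0],
    [0,0,0.08],
    [0,0,0.15],
    [0,0,0.225],
    [0,0,0.225]
  ],
  "turn": [
    [0,0,0],
    [0,0,0],
    [0,0,0],
    [0,0,0],
    [0,0,0]
  ],
  "jaw": [0.24,0.24,0.24,0.24,0.24]
}}

```text
time_s: 8.32
eef_pos: [0.476, -0.1873, 0.0027]
eef_rot: [-0.002, 0.772, 0.636, -0.001]
wrist_force: [0.1, -0.8, -0.1]
opening: 0.242
grasp_force: 0.0
```

```bash
python3 -c "
from plan import *
w=[(.489,-.129,.003,79,15),(.525,.06,.003,79,15)]
w+=arc(.525,.06,79,102,.2,.003,15,5)
rows(bar(fwd(w,.014,14)),.24)"
```

```text
now [ 4.76000e-01 -1.87300e-01  2.70000e-03  7.89738e+01] tilt 0.23 t 8.325 F [ 0.1 -0.8 -0.1] open 0.242
dp [[0.056, 0.002, -0.0], [0.113, 0.004, -0.001], [0.169, 0.006, -0.001], [0.228, 0.006, -0.001], [0.287, 0.006, -0.001]] turn [[0, 0, -0.0], [0, 0, -0.001], [0, 0, -0.001], [0, 0, -0.001], [0, 0, -0.001]]
dp [[0.059, -0.0, -0.0], [0.119, -0.001, -0.0], [0.178, -0.001, -0.0], [0.237, -0.001, -0.0], [0.296, -0.001, -0.0]] turn [[0, 0, 0.0], [0, 0, 0.0], [0, 0, 0.0], [0, 0, 0.0], [0, 0, 0.0]]
dp [[0.059, -0.0, -0.0], [0.119, -0.001, -0.0], [0.178, -0.001, -0.0], [0.237, -0.001, -0.0], [0.296, -0.001, -0.0]] turn [[0, 0, 0.0], [0, 0, 0.0], [0, 0, 0.0], [0, 0, 0.0], [0, 0, 0.0]]
dp [[0.059, -0.0, -0.0], [0.092, 0.001, -0.0], [0.124, 0.003, -0.0], [0.156, 0.001, -0.0], [0.188, 0.0, -0.0]] turn [[0, 0, 0.0], [0, 0, -0.077], [0, 0, -0.153], [0, 0, -0.23], [0, 0, -0.307]]
dp [[0.032, 0.002, -0.0], [0.065, 0.004, -0.0], [0.097, 0.002, -0.0], [0.129, 0.001, -0.0], [0.161, -0.002, -0.0]] turn [[0, 0, -0.076], [0, 0, -0.153], [0, 0, -0.23], [0, 0, -0.306], [0, 0, -0.383]]
dp [[0.032, 0.003, -0.0], [0.06, 0.001, -0.0], [0.088, 0.0, -0.0]] turn [[0, 0, -0.077], [0, 0, -0.077], [0, 0, -0.077]]
```

Call:
{"method": "arm_command", "body": {
  "dp": [
    [0.055,0.002,-0.002],
    [0.11,0.004,-0.002],
    [0.17,0.006,-0.002],
    [0.23,0.006,-0.002],
    [0.285,0.006,-0.002]
  ],
  "turn": [
    [0,0,0],
    [0,0,0],
    [0,0,0],
    [0,0,0],
    [0,0,0]
  ],
  "jaw": [0.24,0.24,0.24,0.24,0.24]
}}

```text
time_s: 8.95
eef_pos: [0.4929, -0.1179, 0.005]
eef_rot: [0.0, 0.772, 0.636, 0.0]
wrist_force: [0.0, -0.9, 0.4]
opening: 0.239
grasp_force: 0.2
```

Call:
{"method": "arm_command", "body": {
  "dp": [
    [0.06,0,0],
    [0.12,0,0],
    [0.18,0,0],
    [0.24,0,0],
    [0.3,0,0]
  ],
  "turn": [
    [0,0,0],
    [0,0,0],
    [0,0,0],
    [0,0,0],
    [0,0,0]
  ],
  "jaw": [0.24,0.24,0.24,0.24,0.24]
}}

```text
time_s: 9.57
eef_pos: [0.5071, -0.0444, 0.0048]
eef_rot: [-0.0, 0.772, 0.636, -0.0]
wrist_force: [-0.1, 0.2, 0.1]
opening: 0.242
grasp_force: 0.2
```

Call:
{"method": "arm_command", "body": {
  "dp": [
    [0.06,0,0],
    [0.12,0,0],
    [0.18,0,0],
    [0.24,0,0],
    [0.295,0,0]
  ],
  "turn": [
    [0,0,0],
    [0,0,0],
    [0,0,0],
    [0,0,0],
    [0,0,0]
  ],
  "jaw": [0.24,0.24,0.24,0.24,0.24]
}}

```text
time_s: 10.2
eef_pos: [0.5213, 0.0279, 0.0048]
eef_rot: [-0.0, 0.772, 0.636, -0.0]
wrist_force: [-0.1, -0.0, 0.5]
opening: 0.24
grasp_force: 0.2
```

Call:
{"method": "arm_command", "body": {
  "dp": [
    [0.06,0,0],
    [0.092,0.001,0],
    [0.124,0.003,0],
    [0.156,0.001,0],
    [0.188,0,0]
  ],
  "turn": [
    [0,0,0],
    [0,0,-0.075],
    [0,0,-0.15],
    [0,0,-0.23],
    [0,0,-0.305]
  ],
  "jaw": [0.24,0.24,0.24,0.24,0.24]
}}

```text
time_s: 10.82
eef_pos: [0.5302, 0.0734, 0.0048]
eef_rot: [-0.0, 0.718, 0.696, -0.0]
wrist_force: [-0.1, -0.5, 0.1]
opening: 0.244
grasp_force: 0.2
```

Call:
{"method": "arm_command", "body": {
  "dp": [
    [0.032,0.002,0],
    [0.065,0.004,0],
    [0.097,0.002,0],
    [0.13,0.001,0],
    [0.16,-0.002,0]
  ],
  "turn": [
    [0,0,-0.075],
    [0,0,-0.15],
    [0,0,-0.23],
    [0,0,-0.305],
    [0,0,-0.385]
  ],
  "jaw": [0.24,0.24,0.24,0.24,0.24]
}}

```text
time_s: 11.45
eef_pos: [0.5309, 0.1136, 0.0048]
eef_rot: [-0.0, 0.644, 0.765, -0.0]
wrist_force: [0.1, -0.1, -0.0]
opening: 0.243
grasp_force: 0.1
```

Call:
{"method": "arm_command", "body": {
  "dp": [
    [0.032,0.003,0],
    [0.06,0.001,0],
    [0.088,0,0],
    [0.088,0,0]
  ],
  "turn": [
    [0,0,-0.075],
    [0,0,-0.075],
    [0,0,-0.075],
    [0,0,-0.075]
  ],
  "jaw": [0.24,0.24,0.24,0.24]
}}

```text
time_s: 11.95
eef_pos: [0.5271, 0.1353, 0.0048]
eef_rot: [-0.0, 0.63, 0.777, -0.0]
wrist_force: [-0.1, 0.4, -0.2]
opening: 0.24
grasp_force: 0.0
```

```bash
python3 -c "
from plan import *
from h import *
cv2.imwrite('pics/w3.png',camera('wrist'))
hx,hy=np.cos(np.radians(104)),np.sin(np.radians(104))
X,Y=.652-.06*hx,-.1275-.06*hy
rows([(.524,.1,.015,102,15),(.54,.06,.08,102,45),(X,Y,.08,104,50),(X,Y,.0035,104,28)],.24)"
```

```text
now [5.272000e-01 1.350000e-01 4.800000e-03 1.019075e+02] tilt 0.01 t 12.0 F [ 1.1 -0.3  0.6] open 0.243
dp [[-0.045, -0.014, -0.014], [-0.089, -0.028, -0.027], [-0.134, -0.041, -0.041], [-0.219, -0.027, -0.171], [-0.304, -0.012, -0.301]] turn [[0, 0, -0.001], [0, 0, -0.002], [0, 0, -0.003], [0, 0, -0.003], [0, 0, -0.003]]
dp [[-0.178, 0.049, 0.0], [-0.356, 0.097, 0.0], [-0.533, 0.146, 0.0], [-0.711, 0.194, 0.0], [-0.889, 0.243, 0.0]] turn [[0, 0, -0.011], [0, 0, -0.022], [0, 0, -0.033], [0, 0, -0.045], [0, 0, -0.056]]
dp [[-0.179, 0.043, 0.0], [-0.179, 0.043, 0.102], [-0.179, 0.043, 0.204], [-0.179, 0.043, 0.306]] turn [[0, 0, -0.011], [0, 0, -0.011], [0, 0, -0.011], [0, 0, -0.011]]
```

View pics/w3.png

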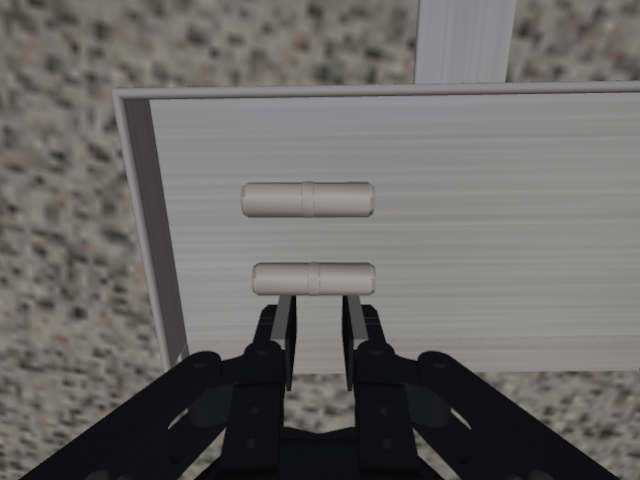

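Both bars are past the ramp crease at row 340: C at (308,199) and B at (314,278). Bar A is next.

Call:
{"method": "arm_command", "body": {
  "dp": [
    [-0.045,0,-0.014],
    [-0.09,0,-0.03],
    [-0.134,-0.01,-0.05],
    [-0.22,-0.01,-0.17],
    [-0.304,-0.012,-0.3]
  ],
  "turn": [
    [0,0,0],
    [0,0,0],
    [0,0,0],
    [0,0,0],
    [0,0,0]
  ],
  "jaw": [0.24,0.24,0.24,0.24,0.24]
}}

```text
time_s: 12.62
eef_pos: [0.5396, 0.0584, 0.0804]
eef_rot: [-0.0, 0.63, 0.776, -0.0]
wrist_force: [0.7, -0.2, 0.6]
opening: 0.243
grasp_force: 0.0
```

Call:
{"method": "arm_command", "body": {
  "dp": [
    [-0.18,0.05,0],
    [-0.355,0.1,0],
    [-0.535,0.145,0],
    [-0.71,0.195,0],
    [-0.89,0.243,0]
  ],
  "turn": [
    [0,0,-0.01],
    [0,0,-0.02],
    [0,0,-0.03],
    [0,0,-0.05],
    [0,0,-0.06]
  ],
  "jaw": [0.24,0.24,0.24,0.24,0.24]
}}

```text
time_s: 13.25
eef_pos: [0.6455, -0.1479, 0.0802]
eef_rot: [0.0, 0.618, 0.786, 0.0]
wrist_force: [0.4, 0.6, 0.3]
opening: 0.239
grasp_force: 0.0
```

Call:
{"method": "arm_command", "body": {
  "dp": [
    [-0.18,0.043,0],
    [-0.18,0.043,0],
    [-0.18,0.043,0.1],
    [-0.18,0.043,0.2],
    [-0.18,0.043,0.3]
  ],
  "turn": [
    [0,0,-0.01],
    [0,0,-0.01],
    [0,0,-0.01],
    [0,0,-0.01],
    [0,0,-0.01]
  ],
  "jaw": [0.24,0.24,0.24,0.24,0.24]
}}

```text
time_s: 13.88
eef_pos: [0.6656, -0.1863, 0.0042]
eef_rot: [-0.0, 0.616, 0.788, 0.0]
wrist_force: [0.2, -0.2, -0.3]
opening: 0.237
grasp_force: 0.0
```

Call:
{"method": "arm_command", "body": {
  "dp": [
    [0,0,0.003],
    [0,0,0.003]
  ],
  "turn": [
    [0,0,0],
    [0,0,0]
  ],
  "jaw": [0.24,0.24]
}}

```text
time_s: 14.12
eef_pos: [0.6664, -0.1866, 0.005]
eef_rot: [0.0, 0.616, 0.788, 0.0]
wrist_force: [-0.6, -0.6, 0.0]
opening: 0.242
grasp_force: 0.0
```

```bash
python3 -c "
from plan import *
hx,hy=np.cos(np.radians(104)),np.sin(np.radians(104))
w=[(.652,-.1275,.003,104,15)]
rows(bar(fwd(w,.3,15)),.24)"
```

```text
now [ 6.664000e-01 -1.866000e-01  5.000000e-03  1.039886e+02] tilt 0.02 t 14.125 F [-0.6 -0.6  0. ] open 0.242
dp [[0.058, 0.0, 0.003], [0.116, 0.001, 0.005], [0.173, 0.001, 0.008], [0.23, 0.001, 0.008], [0.288, 0.001, 0.008]] turn [[0, 0, -0.0], [0, 0, -0.0], [0, 0, -0.0], [0, 0, -0.0], [0, 0, -0.0]]
dp [[0.057, 0.0, -0.0], [0.114, 0.0, -0.0], [0.171, 0.0, -0.0], [0.228, 0.0, -0.0], [0.285, -0.0, -0.0]] turn [[0, 0, -0.0], [0, 0, -0.0], [0, 0, -0.0], [0, 0, -0.0], [0, 0, -0.0]]
dp [[0.057, -0.0, -0.0], [0.115, -0.0, -0.0], [0.172, -0.0, -0.0], [0.229, -0.0, -0.0], [0.286, -0.0, -0.0]] turn [[0, 0, -0.0], [0, 0, -0.0], [0, 0, -0.0], [0, 0, -0.0], [0, 0, -0.0]]
dp [[0.057, -0.0, -0.0], [0.114, -0.0, -0.0], [0.171, -0.0, -0.0], [0.229, -0.0, -0.0], [0.286, -0.0, -0.0]] turn [[0, 0, -0.0], [0, 0, -0.0], [0, 0, -0.0], [0, 0, -0.0], [0, 0, -0.0]]
dp [[0.057, -0.0, -0.0], [0.114, -0.0, -0.0], [0.171, -0.0, -0.0], [0.228, -0.0, -0.0]] turn [[0, 0, -0.0], [0, 0, -0.0], [0, 0, -0.0], [0, 0, -0.0]]
```

Call:
{"method": "arm_command", "body": {
  "dp": [
    [0.055,0,0.008],
    [0.115,0,0.008],
    [0.17,0,0.008],
    [0.23,0,0.008],
    [0.285,0,0.008]
  ],
  "turn": [
    [0,0,0],
    [0,0,0],
    [0,0,0],
    [0,0,0],
    [0,0,0]
  ],
  "jaw": [0.24,0.24,0.24,0.24,0.24]
}}

```text
time_s: 14.75
eef_pos: [0.6489, -0.1162, 0.0021]
eef_rot: [-0.0, 0.616, 0.788, -0.0]
wrist_force: [0.8, -0.6, -0.6]
opening: 0.241
grasp_force: 0.1
```

Call:
{"method": "arm_command", "body": {
  "dp": [
    [0.06,0,0],
    [0.115,0,0],
    [0.17,0,0],
    [0.2,0,0],
    [0.2,0,0]
  ],
  "turn": [
    [0,0,0],
    [0,0,0],
    [0,0,0],
    [0,0,0],
    [0,0,0]
  ],
  "jaw": [0.24,0.24,0.24,0.24,0.24]
}}

```text
time_s: 15.38
eef_pos: [0.6369, -0.0684, 0.002]
eef_rot: [-0.0, 0.615, 0.788, -0.0]
wrist_force: [0.2, -0.0, 0.4]
opening: 0.242
grasp_force: 0.0
```

```bash
python3 -c "
from plan import *
from h import *
cv2.imwrite('pics/w4.png',camera('wrist'))
rows([],.24)"
```

```text
now [ 6.372000e-01 -6.890000e-02  2.100000e-03  1.040013e+02] tilt 0.01 t 15.425 F [-0.6 -1.2 -0.1] open 0.234
```

View pics/w4.png

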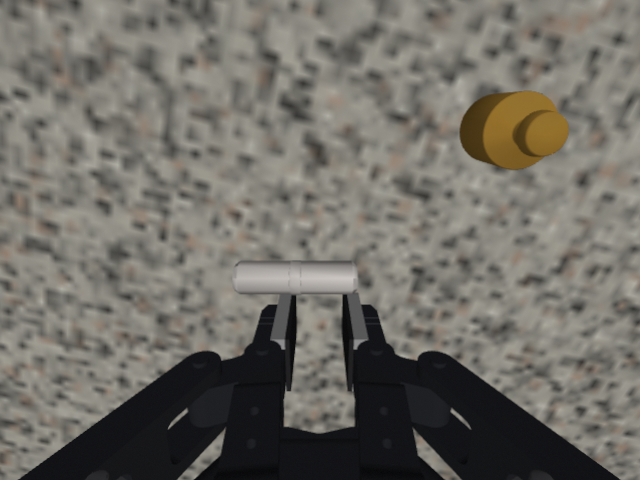

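Bar A is flush with the fingers at (295,277), about 9 mm left of their middle, and weight_a is clear at upper right. I'll back off, recentre behind it and push along a heading of 99.6°.

```bash
python3 -c "
from plan import *
a=np.radians(99.6);h=np.array([np.cos(a),np.sin(a)]);b=np.array([.6245,-.054])
p=b-.035*h
w=[(.641,-.085,.003,104,17),(*p,.003,99.6,10)]+bar(fwd([(*b,.003,99.6,17)],.217,15))
rows(w,.24)"
```

```text
now [ 6.372000e-01 -6.890000e-02  2.100000e-03  1.040013e+02] tilt 0.01 t 15.425 F [-0.6 -1.2 -0.1] open 0.234
dp [[-0.066, -0.001, -0.004], [-0.068, -0.023, -0.004], [-0.069, -0.045, -0.004], [-0.035, -0.043, -0.004], [0.0, -0.04, -0.004]] turn [[0, 0, 0.0], [0, 0, 0.073], [0, 0, 0.147], [0, 0, 0.147], [0, 0, 0.147]]
dp [[0.058, -0.0, 0.0], [0.116, -0.0, 0.0], [0.174, -0.0, 0.0], [0.232, -0.0, 0.0], [0.29, -0.0, 0.0]] turn [[0, 0, -0.0], [0, 0, -0.0], [0, 0, -0.0], [0, 0, -0.0], [0, 0, -0.0]]
dp [[0.058, -0.0, 0.0], [0.115, -0.0, 0.0], [0.173, -0.0, 0.0], [0.231, -0.0, 0.0], [0.289, -0.0, 0.0]] turn [[0, 0, -0.0], [0, 0, -0.0], [0, 0, -0.0], [0, 0, -0.0], [0, 0, -0.0]]
dp [[0.058, -0.0, 0.0], [0.116, -0.0, 0.0], [0.174, -0.0, 0.0], [0.232, -0.0, 0.0], [0.289, -0.0, 0.0]] turn [[0, 0, -0.0], [0, 0, -0.0], [0, 0, -0.0], [0, 0, -0.0], [0, 0, -0.0]]
```

Call:
{"method": "arm_command", "body": {
  "dp": [
    [-0.065,0,-0.004],
    [-0.07,-0.023,-0.004],
    [-0.07,-0.045,-0.004],
    [-0.035,-0.043,-0.004],
    [0,-0.04,-0.004]
  ],
  "turn": [
    [0,0,0],
    [0,0,0.07],
    [0,0,0.147],
    [0,0,0.147],
    [0,0,0.147]
  ],
  "jaw": [0.24,0.24,0.24,0.24,0.24]
}}

```text
time_s: 16.05
eef_pos: [0.6271, -0.0706, 0.003]
eef_rot: [-0.0, 0.646, 0.764, 0.0]
wrist_force: [0.5, 0.4, 0.6]
opening: 0.239
grasp_force: 0.2
```

Call:
{"method": "arm_command", "body": {
  "dp": [
    [0.058,0,0],
    [0.116,0,0],
    [0.174,0,0],
    [0.232,0,0],
    [0.29,0,0]
  ],
  "turn": [
    [0,0,0],
    [0,0,0],
    [0,0,0],
    [0,0,0],
    [0,0,0]
  ],
  "jaw": [0.24,0.24,0.24,0.24,0.24]
}}

```text
time_s: 16.68
eef_pos: [0.6152, 0.0012, 0.0031]
eef_rot: [0.0, 0.646, 0.764, 0.0]
wrist_force: [-0.0, -0.2, 0.4]
opening: 0.249
grasp_force: 0.1
```

Call:
{"method": "arm_command", "body": {
  "dp": [
    [0.058,0,0],
    [0.116,0,0],
    [0.174,0,0],
    [0.232,0,0],
    [0.29,0,0]
  ],
  "turn": [
    [0,0,0],
    [0,0,0],
    [0,0,0],
    [0,0,0],
    [0,0,0]
  ],
  "jaw": [0.24,0.24,0.24,0.24,0.24]
}}

```text
time_s: 17.3
eef_pos: [0.6031, 0.0725, 0.003]
eef_rot: [-0.0, 0.646, 0.764, -0.0]
wrist_force: [-0.7, -0.3, -0.7]
opening: 0.24
grasp_force: 0.1
```

Call:
{"method": "arm_command", "body": {
  "dp": [
    [0.058,0,0],
    [0.116,0,0],
    [0.174,0,0],
    [0.232,0,0],
    [0.29,0,0]
  ],
  "turn": [
    [0,0,0],
    [0,0,0],
    [0,0,0],
    [0,0,0],
    [0,0,0]
  ],
  "jaw": [0.24,0.24,0.24,0.24,0.24]
}}

```text
time_s: 17.92
eef_pos: [0.591, 0.144, 0.003]
eef_rot: [-0.0, 0.646, 0.764, -0.0]
wrist_force: [-0.8, 0.2, -0.2]
opening: 0.242
grasp_force: 0.1
```

Call:
{"method": "arm_command", "body": {
  "dp": [
    [0,0,0],
    [-0.06,0,0],
    [-0.12,0,-0.05],
    [-0.2,0,-0.25],
    [-0.3,0,-0.5]
  ],
  "turn": [
    [0,0,0],
    [0,0,0],
    [0,0,0],
    [0,0,0],
    [0,0,0]
  ],
  "jaw": [0.24,0.24,0.24,0.24,0.24]
}}

```text
time_s: 18.55
eef_pos: [0.6029, 0.0686, 0.1247]
eef_rot: [-0.001, 0.646, 0.763, -0.001]
wrist_force: [0.6, -0.1, 0.7]
opening: 0.238
grasp_force: 0.0
```

Call:
{"method": "arm_command", "body": {
  "dp": [
    [-0.1,0,-0.1],
    [-0.2,0,-0.2],
    [-0.2,0,-0.2],
    [-0.2,0,-0.2]
  ],
  "turn": [
    [0,0,0],
    [0,0,0],
    [0,0,0],
    [0,0,0]
  ],
  "jaw": [0.24,0.24,0.24,0.24]
}}

```text
time_s: 19.05
eef_pos: [0.6112, 0.021, 0.1733]
eef_rot: [-0.0, 0.646, 0.763, -0.0]
wrist_force: [0.5, 0.3, -0.8]
opening: 0.237
grasp_force: 0.0
```

```bash
python3 -c "
from h import *
a=camera('wrist');b=camera('scene')[180:390,220:450]
b=cv2.resize(b,None,fx=480/210*.833,fy=480/210*.833);b=cv2.copyMakeBorder(b,0,480-b.shape[0],0,0,0)
cv2.imwrite('pics/w5.png',cv2.resize(np.hstack([a,b]),None,fx=.72,fy=.72))
o=get_obs();print(o['time_s'],o['wrist_force'],o['eef_pos'])"
```

```text
19.15 [ 0.22074386 -0.11774267 -0.20204299] [0.61070268 0.02195177 0.17230725]
```

View pics/w5.png

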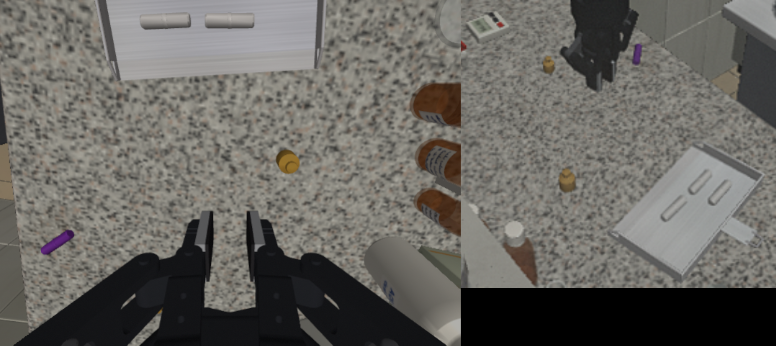

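All three bars lie well inside the pan: two side by side at (165,20) and (230,20) in the wrist half, and all three together in the scene half. Both weights and the stopwatch stand where they were, and the arm is clear.

```bash
python3 -c "
from bench import *
print(hand_in())"
```

```text
the job is handed in; nothing more can be done
None
```

I swept all three stirring bars into the pan, past the front lip, using pushes only. The last pictures show the weights and the stopwatch in place and the arm clear. I handed the job in at about 19 s of the 64 s allowed, and no verdict came back.

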